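# Empty the spring-flap returns hopper into the stock bins

### The job

Empty the returns hopper: prop its spring-shut clear flap wide open with the plywood prop from the rack, hooked over the hopper's front wall, then take out every returned part and put it in the front compartment of the stock bin that already holds its kind. Keep the flap propped until every part is in its bin, then take the prop out so that the flap is fully shut again and stand the prop back in its rack the way it stood. Leave the two spray cans, the wrench and the roll of tape where they are.

Things in the scene. Friction and masses are not known exactly. Their poses are not given: they have to be found in the camera images.
- hopper: Returns hopper: a cream steel trough 372 mm wide (y), rim 190 mm above the table, fixed on a dark low drawer base that stands back 16 mm behind the front wall. Origin on the table under its middle; x from its front (facing the robot) to its back, y to its left. Side walls inside at y = +-180 mm; the back slopes down to the floor at 51 degrees, so parts lie in front of x = +15 mm.
- hopper_floor (a point): Middle of the hopper's flat inner floor (hopper x = -25 mm, z = 150 mm, 40 mm below the rim); the flat part runs from x = -65 to +15 mm over the full 360 mm width.
- hopper_front (a point): Middle of the top edge of the hopper's front wall (hopper x = -68 mm, z = 190 mm); the wall is 6 mm thick, x = -71 to -65 mm. Axes as the hopper's.
- flap_lip (a point): Middle of the underside of the flap's free edge. The flap is a clear 4 mm plastic sheet with a bright edge strip, 368 mm wide and 168 mm long from hinge (along hopper y at hopper x = +65, z = 190 mm) to free edge; shut, its underside lies at rim height and it stands out 32 mm in front of the front wall as a lip.
- flap (a joint): Angle of the flap in rad: 0 shut and level, growing as the free edge rises; stop at 1.75. A spring shuts it (0.08 N m when shut, 0.15 N m at 1.4 rad, plus the weight of the 0.12 kg flap), so it never stays open by itself. Propped, it stands nearly upright, its free edge 168 mm above the rim: lean the tool a little towards the robot for parts lying far in.
- prop: Prop: flag-shaped piece of 16 mm plywood, about 160 g, upright in its rack at the start. Origin: middle of its slot at the slot's upper end (the seat); x along its arm, z up, y through the thickness. Board x = -75.5 to -5.5, z = -65 to +90 mm; arm z = 72 to 90 mm, out to a round end at x = +140 mm; inner leg x = +5.5 to +17, down to z = -19 mm. Slot between board and leg 11 mm wide.
- prop_seat (a point): The seat of the prop's slot (its origin). In use the seat sits on the rim of the hopper's front wall, board outside, leg inside, arm pointing to the hinge (prop x along hopper x), anywhere along the wall that leaves room to pick, best at an end with free table before it; the end of the arm then carries the flap from underneath at about 1.4 to 1.6 rad. It can lift the flap by the lip on its way in.
- prop_grip (a point): A good place to grip the prop's board across its 16 mm thickness, from above (prop x = -25, z = 70 mm).
- rack: The prop's rack: a fixed wooden block 120 x 70 mm with a slot 84 mm long (x) and 24 mm wide (y), slot floor 10 mm above the table, cheeks 50 mm high, end stops 40 mm high. Origin on the table under its middle. The prop stands in it on the foot of its board, arm along rack +x: prop origin at rack x = +40.5 mm, z = 75 mm.
- bin_nut: Dark open stock bin of the coupling nuts: 180 (x) x 128 (y) x 45 mm, 4 mm walls and floor, fixed on the table. A divider 40 mm high at x = +35 mm; behind it (+x) a few coupling nuts are in stock already (they stand up to 54 mm high), in front of it an empty compartment 119 x 120 mm. Origin on the table under its middle.
- bin_nut_in (a point): Middle of the floor of the empty front compartment of the coupling nuts' bin; axes as the bin's.
- bin_bush: The same bin for the flanged bushings, a few of which are in stock behind its divider (up to 56 mm high). The two stock bins and the rack change places from start to start.
- bin_bush_in (a point): Middle of the floor of the empty front compartment of the bushings' bin; axes as the bin's.
- nut1: A steel hexagonal coupling nut lying on its side: 24 mm across flats, 50 mm long; origin at its centre, x along its length. At the start on the hopper's floor, or absent (None).
- nut2: A steel hexagonal coupling nut lying on its side: 24 mm across flats, 50 mm long; origin at its centre, x along its length. At the start on the hopper's floor, or absent (None).
- bush1: A steel flanged bushing standing on its flange: flange 44 mm across and 6 mm thick, body 28 mm across, 26 mm high in all; origin at the centre of its underside, z along its axis. At the start on the hopper's floor, or absent (None).
- bush2: A steel flanged bushing standing on its flange: flange 44 mm across and 6 mm thick, body 28 mm across, 26 mm high in all; origin at the centre of its underside, z along its axis. At the start on the hopper's floor, or absent (None).
- can_black: black spray can, 66 mm across, 207 mm high, a bystander
- can_white: pale spray can with a blue cap, same size, a bystander
- wrench: combination wrench lying flat, 170 mm, a bystander
- tape: roll of black tape lying flat, 68 mm across, 24 mm high, a bystander
There are look-alikes about, which are no part of the job. Of the things shaped like the rack, the wooden one is meant.

How it is judged (in metres and radians):
On the way, in this order (a step that is already met when the one before it is completed fails the run):
1. the flap stands wide open on the prop alone, the fingers off the prop (value of joint flap above 1.15 rad and contact force between prop and flap above 0.2 N and contact force between prop and the fingers below 0.3 N), for 0.4 s.
2. every part that was in the hopper lies in the front compartment of the bin of its kind, the flap still on its prop (x of nut1 in the frame of bin_nut_in between -0.056 and 0.056 m and y of nut1 in the frame of bin_nut_in between -0.058 and 0.058 m and z of each of nut1, nut2 in the frame of bin_nut_in below 0.04 m and linear speed of each of nut1, nut2, bush1, bush2 below 0.05 m/s and x of nut2 in the frame of bin_nut_in between -0.056 and 0.056 m and y of nut2 in the frame of bin_nut_in between -0.058 and 0.058 m and x of bush1 in the frame of bin_bush_in between -0.056 and 0.056 m and y of bush1 in the frame of bin_bush_in between -0.058 and 0.058 m and z of each of bush1, bush2 in the frame of bin_bush_in below 0.04 m and x of bush2 in the frame of bin_bush_in between -0.056 and 0.056 m and y of bush2 in the frame of bin_bush_in between -0.058 and 0.058 m and value of joint flap above 1.15 rad and contact force between prop and flap above 0.2 N), for 0.2 s.
At the end, for the whole second after the job is handed in: Every part lies at rest on the floor of the front compartment of the bin of its own kind; the flap is shut (within 0.05 rad); the prop stands upright (within 0.12 rad), fully down in the slot of its rack, arm along the rack's +x, at rest (x of nut1 in the frame of bin_nut_in between -0.056 and 0.056 m and y of nut1 in the frame of bin_nut_in between -0.058 and 0.058 m and z of each of nut1, nut2 in the frame of bin_nut_in below 0.04 m and linear speed of each of nut1, nut2, bush1, bush2 below 0.05 m/s and x of nut2 in the frame of bin_nut_in between -0.056 and 0.056 m and y of nut2 in the frame of bin_nut_in between -0.058 and 0.058 m and x of bush1 in the frame of bin_bush_in between -0.056 and 0.056 m and y of bush1 in the frame of bin_bush_in between -0.058 and 0.058 m and z of each of bush1, bush2 in the frame of bin_bush_in below 0.04 m and x of bush2 in the frame of bin_bush_in between -0.056 and 0.056 m and y of bush2 in the frame of bin_bush_in between -0.058 and 0.058 m and value of joint flap below 0.05 rad and angle between prop's own z axis and vertical below 0.12 rad and height (world z) of prop below 0.083 m and x of prop in the frame of rack between 0.03 and 0.051 m and y of prop in the frame of rack between -0.012 and 0.012 m and linear speed of prop below 0.03 m/s); the robot touches nothing.
It fails at once if a spray can, the wrench or the tape is shifted by more than 3 cm (distance of any of can_black, can_white, wrench, tape from where it was at the start of the episode above 0.03 m).
Of nut1, nut2, bush1, bush2 only 2 to 4 are there at a start; the rules pass over those that are not, and their reading is None.
At some moment in a run one of nut1, nut2, bush1, bush2 may be knocked a few centimetres aside while the robot is not near it.
It also fails if it takes over 210 s, if anything falls off the work surface, if the arm or the gripper's body presses on something with over 40 N, if the wrist force passes 120 N, or if a joint passes its speed limit or range.

### The arm

A 7-joint arm with a two-finger parallel gripper is mounted at the origin on the work surface. World frame = base frame: x ahead of the robot, y to its left, z up, the work surface at z = 0. Lengths are in mm, angles in rad, forces in N, time in s.
With the tool pointing down it reaches from about 400 to 875 mm from the base axis. Payload 19.3 kg.
Tool frame: the origin (TCP) lies at the very end of the fingers, on their centre line; the grasp point (between the pads) lies 19 mm behind it (grip_point_offset is the z of the grasp point in the tool frame, in mm); z points along the fingers, y is the line along which they close (so a half turn about z gives the same grasp; the last joint's range is limited). The gripper opens to 85 mm and grips with 20 to 120 N. Pads are 22 mm wide; open, the fingers measure 114 mm over their backs; the gripper's body (76 mm by 85 mm) begins 54 mm behind the grasp point. The pads swing forward as they close: fully open they stand 13 mm farther back than shut.
Start: joints at [-1.244, 0.521, -0.036, 1.599, 0.021, 1.021, -0.113], TCP at [241.56, 576.423, 231.291] pointing down, gripper open.
Joint ranges: [-2.91, 2.91], [-0.3, 2.13], [-1.5, 1.42], [0.17, 2.43], [-1.26, 4.41], [0.16, 1.93], [-2.52, 2.52]. Speed limits (rad/s): [1.89, 1.89, 2.39, 2.39, 3.01, 3.01, 3.01].

### API

Orientations are given as a 3x3 rotation matrix whose columns are the frame's x, y, z axes.
In Python, from workcell import movep, movel, goto_joints, open_gripper, clamp, wait, inverse_kinematics, read_state, camera, PlanningError, finish_job, grip_point_offset gives the robot as it stands. Calls block until the motion is done:
- movep(position, orientation): joint-space move of the TCP to a pose.
- movel(position, frame=None, max_speed=150, guard=None): straight line of the TCP; frame=None keeps the orientation; max_speed is the mean speed in mm/s. With guard (N) it stops when the force on the tool has changed by that much, and returns True; else False.
- goto_joints(angles): joint-space move.
- open_gripper() and clamp(): open the fingers fully, or close them until they stop; the grip force is fixed at half the most.
- wait(seconds).
- inverse_kinematics(position, orientation): joint angles nearest the present ones, or None.
- read_state(): the state.
- camera(name): name is "scene" or "top" or "wrist"; returns a dict with "image" (480x640x3 uint8, blue, green, red), "range_z" (480x640 float32, mm along the optical axis (not along the pixel's ray), 0 where there is no reading), "fx", "fy", "cx", "cy" (pixels), "dist_coeffs" ([k1, k2, p1, p2, k3] as OpenCV has them; the pictures are not rectified), "cam_to_world" (4x4, takes a point from camera to world coordinates). Camera axes: x right, y up, looking along -z (the intrinsics and any distortion apply to the point x, -y, -z); pixel columns grow to the right and rows downward; lengths in mm; the calibration is good to about 2 mm. A picture is of the moment at which its call begins.
A pose or a line that the arm cannot do raises PlanningError and nothing moves.
- finish_job(): hands the job in; it is judged then, once.
The state is a dict: "time": time; "qpos": joint angles; "qvel": joint speeds; "joint_efforts": joint torques, N m; "eef_pos": TCP position; "tool_rot": TCP orientation; "ft_force": force on the tool from outside, world axes, zero at the start; "torque": the same for the moment, N m; "finger_gap": finger opening in mm; "gripper_force": force on a finger pad.
Only numpy, scipy, OpenCV 4.12 (cv2) and the standard library are available. Lean on these libraries where they do the work, as an engineer would, in place of code of your own. Each camera call takes 0.05 s, during which the arm holds its last target. There are 200 camera calls.

## Working session

There is one attempt and no reset: what is moved stays moved. The work goes in short steps, each a Python script; the robot and the scene stay as the last script left them, time stands still between calls to the robot, and variables do not carry over. Pictures are saved under pics/ and viewed, at most 14 in all, crops included, and the job is handed in when it is done.

```bash
ls; mkdir -p pics; python3 - <<'E'
from workcell import *
import cv2,numpy as np,pickle
for n in ("top","scene"):
    c=camera(n); cv2.imwrite(f"pics/{n}0.png",c["image"]); pickle.dump(c,open(f"{n}0.pkl","wb"))
    print(n,c["fx"],c["cx"],c["dist_coeffs"],np.round(c["cam_to_world"],3).tolist(), (c["range_z"]>0).mean())
print(read_state(),grip_point_offset)
E
```

```text
pics
top 504.809664293825 317.41808365843895 [-0.0418556  0.         0.         0.         0.       ] [[-0.001, 0.997, -0.083, 409.121], [-1.0, -0.001, -0.0, -0.596], [-0.0, 0.083, 0.997, 1469.073], [0.0, 0.0, 0.0, 1.0]] 0.9961263020833333
scene 477.7026179141808 316.744824457856 [-0.02708718  0.          0.          0.          0.        ] [[-0.609, -0.584, 0.536, 1170.95], [0.793, -0.44, 0.421, 518.131], [-0.01, 0.682, 0.731, 1044.222], [0.0, 0.0, 0.0, 1.0]] 0.9958268229166667
{'time': 0.1, 'qpos': array([-1.24423351,  0.52195981, -0.03633359,  1.59991905,  0.02125324,
        1.0210949 , -0.11282178]), 'qvel': array([-6.45207031e-04, -4.08685063e-03,  5.96443615e-04, -3.32508857e-04,
        9.43539235e-04, -1.98880959e-05,  8.80578857e-04]), 'joint_efforts': array([ 2.47827513e-03, -9.28469682e+01,  1.98377140e+00, -3.70530474e+01,
        1.82202790e-02,  5.40557667e-03,  1.23766140e-04]), 'eef_pos': array([241.45209796, 576.16903859, 230.79130444]), 'tool_rot': array([[-9.22316738e-01,  3.86434672e-01, -2.80119448e-04],
       [ 3.86434758e-01,  9.22316251e-01, -9.54836126e-04],
       [-1.10623067e-04, -9.88909232e-04, -9.99999505e-01]]), 'ft_force': array([-0.66016802,  0.53061488,  0.03762607]), 'torque': array([-0.00432378, -0.02925959,  0.02910518]), 'gripper_force': 0.0, 'finger_gap': 85.61142215298082} -18.700000000000003
```

View pics/top0.png

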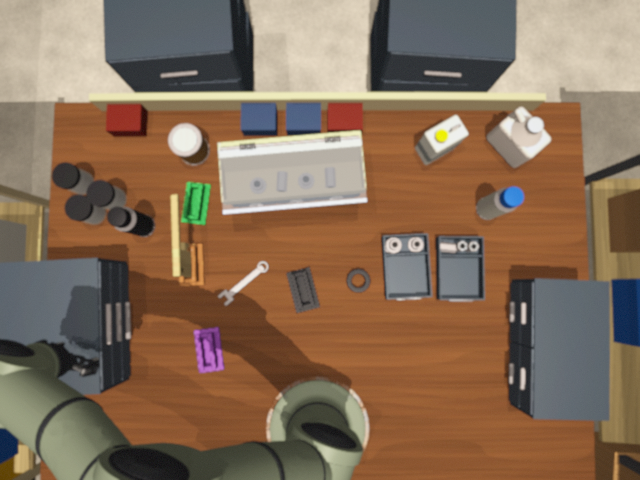

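View pics/scene0.png

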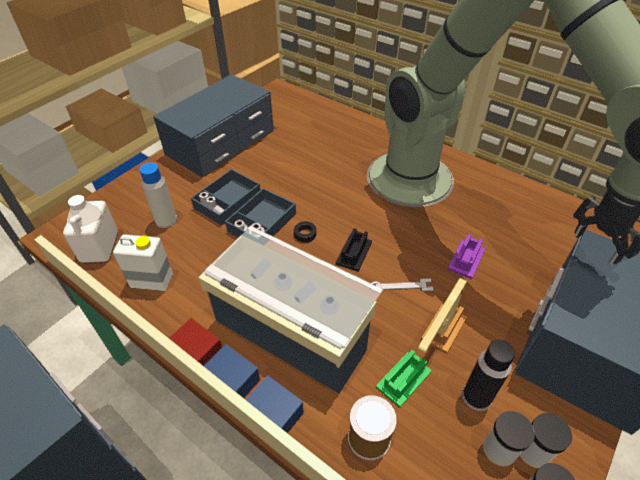

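The four rack-shaped things in the top view are green (196,203), wood (190,264) with the prop in it, purple (208,350) and black (303,289). The wooden one fits the description. The hopper is around (293,172), the bins are at (407,266) and (460,266), and the four parts lie near y≈180. Next is one enlarged crop to confirm.

```bash
cat > h.py <<'E'
import numpy as np,cv2,pickle
def rays(c,uv):
    K=np.array([[c["fx"],0,c["cx"]],[0,c["fy"],c["cy"]],[0,0,1]])
    p=cv2.undistortPoints(np.array(uv,float).reshape(-1,1,2),K,np.array(c["dist_coeffs"],float)).reshape(-1,2)
    d=np.c_[p[:,0],-p[:,1],-np.ones(len(p))]
    M=np.array(c["cam_to_world"]); return M[:3,3],d@M[:3,:3].T
def onplane(c,uv,z):
    o,d=rays(c,uv); return o+d*((z-o[2])/d[:,2])[:,None]
def cloud(c):
    v,u=np.mgrid[0:480,0:640]; o,d=rays(c,np.c_[u.ravel(),v.ravel()])
    return (o+d*c["range_z"].ravel()[:,None]).reshape(480,640,3)
E
python3 - <<'E'
from h import *
c=pickle.load(open("top0.pkl","rb")); im=c["image"]
a=cv2.resize(im[225:310,370:495],None,fx=3.2,fy=3.2,interpolation=3)
b=cv2.resize(im[120:225,210:375],None,fx=2.4,fy=2.4,interpolation=3)
d=cv2.resize(im[170:310,155:225],None,fx=4,fy=4,interpolation=3)
o=np.zeros((580,690,3),np.uint8); o[:a.shape[0],:a.shape[1]]=a; o[290:290+b.shape[0],:b.shape[1]]=b; o[:d.shape[0],405:405+d.shape[1]]=d
cv2.imwrite("pics/crop1.png",o)
P=cloud(c)
for n,uv in dict(hop=[(257,184),(282,180),(306,181),(330,177),(270,160),(293,207),(293,150)],prop=[(175,200),(175,240),(175,270),(184,250),(190,283),(200,264)],bins=[(407,280),(460,280)]).items():
    print(n,[np.round(P[v,u]).tolist() for u,v in uv])
E
```

```text
hop [[666.0, 154.0, 193.0], [676.0, 90.0, 194.0], [673.0, 28.0, 197.0], [683.0, -33.0, 197.0], [729.0, 121.0, 193.0], [606.0, 62.0, 192.0], [755.0, 62.0, 194.0]]
prop [[630.0, 373.0, 163.0], [524.0, 369.0, 169.0], [447.0, 370.0, 160.0], [503.0, 363.0, 102.0], [413.0, 368.0, 7.0], [468.0, 340.0, 7.0]]
bins [[422.0, -259.0, 9.0], [421.0, -414.0, 7.0]]
```

View pics/crop1.png

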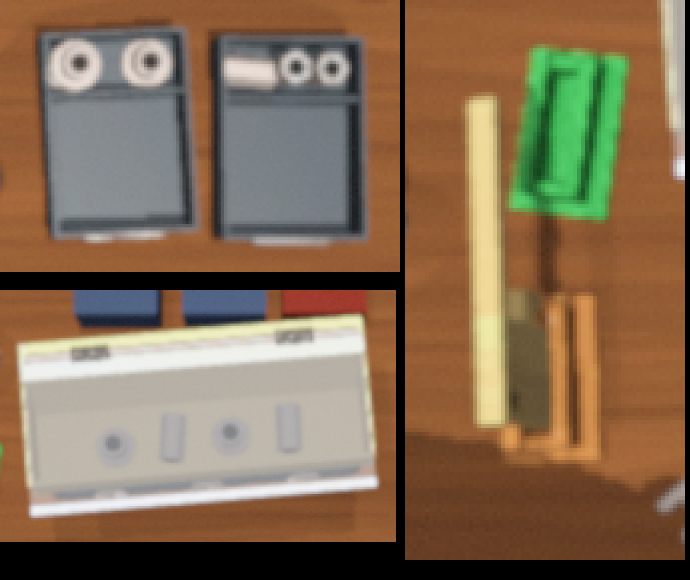

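The crop shows two stocked bushings in the left bin (407,266) and nuts in the right bin (460,266). The prop stands in the wooden rack with its arm pointing up the image (+x). In the hopper, from +y to -y, are bush, nut, bush, nut. Now I'll fit the poses.

```bash
cat > fit.py <<'E'
from h import *
c=pickle.load(open("top0.pkl","rb")); im=c["image"]; P=cloud(c); hsv=cv2.cvtColor(im,cv2.COLOR_BGR2HSV)
def rect(m,z,name):
    m=cv2.morphologyEx(m.astype(np.uint8),cv2.MORPH_CLOSE,np.ones((3,3)))
    cs,_=cv2.findContours(m,0,cv2.CHAIN_APPROX_NONE); k=max(cs,key=cv2.contourArea).reshape(-1,2)
    w=onplane(c,k,z)[:,:2].astype(np.float32); r=cv2.minAreaRect(w)
    b=cv2.boxPoints(r); print(name,np.round(r[0],1),np.round(r[1],1),round(r[2],2),np.round(b).tolist()); return r
def roi(m,u0,u1,v0,v1):
    o=np.zeros_like(m); o[v0:v1,u0:u1]=m[v0:v1,u0:u1]; return o
H,S,V=[hsv[...,i].astype(int) for i in range(3)]
print("px",[(p,hsv[p[1],p[0]].tolist()) for p in [(407,275),(395,290),(175,220),(180,250),(195,275),(293,207),(420,320),(175,175)]])
rect(roi((S<110),375,435,228,305),45,"bushbin")
rect(roi((S<110),433,490,228,305),45,"nutbin")
rect(roi((V>170)&(H>15)&(H<35),165,188,180,285),165,"prop")
rect(roi((H>8)&(H<20)&(S>140)&(V>170),178,210,235,290),50,"rack")
# hopper: bright strip (free edge) on z=192
m=roi((S<40)&(V>200),212,375,195,218); rect(m,192,"strip")
z=P[...,2]; rect(roi((z>183)&(z<206),205,385,125,225),192,"flapdepth")
s=pickle.load(open("scene0.pkl","rb"));Q=cloud(s)
m=(Q[...,2]>150)&(Q[...,2]<180)&(abs(Q[...,1]-370)<40)&(Q[...,0]<670)&(Q[...,0]>400)
q=Q[m]; r=cv2.minAreaRect(q[:,:2].astype(np.float32)); print("prop scene",r,len(q),np.percentile(q[:,2],[5,50,95]))
m=(Q[...,2]>183)&(Q[...,2]<203)&(abs(Q[...,1]-62)<230)&(abs(Q[...,0]-690)<140); r=cv2.minAreaRect(Q[m][:,:2].astype(np.float32)); print("hopper scene",r,np.round(cv2.boxPoints(r)).tolist())
E
python3 fit.py
```

```text
px [((407, 275), [102, 18, 144]), ((395, 290), [97, 15, 149]), ((175, 220), [22, 93, 239]), ((180, 250), [21, 110, 127]), ((195, 275), [14, 172, 166]), ((293, 207), [114, 6, 231]), ((420, 320), [12, 164, 154]), ((175, 175), [13, 171, 154])]
bushbin [ 460.1 -252.8] [188.8 134.7] 2.84 [[362.0, -190.0], [369.0, -325.0], [558.0, -315.0], [551.0, -181.0]]
nutbin [ 455.4 -405.2] [137.4 186.8] 89.8 [[362.0, -474.0], [548.0, -474.0], [549.0, -337.0], [362.0, -336.0]]
prop [538.1 371.3] [215.9  20.7] 3.23 [[430.0, 376.0], [431.0, 355.0], [646.0, 367.0], [645.0, 388.0]]
rack [465.1 355.7] [116.   67.9] 0.95 [[407.0, 389.0], [408.0, 321.0], [524.0, 323.0], [522.0, 391.0]]
strip [612.1  58. ] [ 14.8 367.5] 4.87 [[589.0, 240.0], [620.0, -126.0], [635.0, -125.0], [604.0, 242.0]]
flapdepth [698.1  65.6] [188.4 372.1] 4.84 [[589.0, 243.0], [620.0, -128.0], [808.0, -112.0], [776.0, 259.0]]
prop scene ((539.823486328125, 371.5736389160156), (216.94659423828125, 16.717567443847656), 3.1100213527679443) 705 [156.09282818 165.52347349 168.32967097]
hopper scene ((698.707763671875, 65.70266723632812), (192.47994995117188, 373.630615234375), 4.886972904205322) [[587.0, 244.0], [619.0, -129.0], [811.0, -112.0], [779.0, 260.0]]
```

```bash
cat > r.py <<'E'
from workcell import *
from h import *
HY=np.radians(4.87); HO=np.array([707.1,66.2,0]); PY=np.radians(3.2); PO=np.array([506.8,369.7,75.])
BB=(np.array([435,-256.8]),np.radians(2.84)); BN=(np.array([430,-408.6]),0.0)
def Rz(a): return np.array([[np.cos(a),-np.sin(a),0],[np.sin(a),np.cos(a),0],[0,0,1.]])
def hop(x,y,z=0): return HO+Rz(HY)@np.array([x,y,z])
def Rt(yaw,lean=0):
    # tool y along Rz(yaw) y; z down; lean>0 tips the wrist towards -x (robot)
    y=Rz(yaw)[:,1]; z=Rz(yaw)@np.array([np.sin(lean),0,-np.cos(lean)]); return np.c_[np.cross(y,z),y,z]
GZ=50.  # TCP above prop origin
def prop_tcp(o,yaw): return np.array(o)+Rz(yaw)@np.array([-25,0,GZ])
def st(*a):
    s=read_state(); print(*a,"t%.1f"%s["time"],np.round(s["eef_pos"],1),"F",np.round(s["ft_force"],1),"gap %.1f g%.0f"%(s["finger_gap"],s["gripper_force"]))
E
python3 - <<'E'
from r import *
p=prop_tcp(PO,PY)
movep(p+[0,0,110],Rt(PY)); st("above")
print("guard",movel(p,max_speed=100,guard=12)); st("down")
clamp(); st("clamp")
movel(p+[0,0,110],max_speed=120); st("up")
o=hop(-275,163,185); movel(prop_tcp(o,HY),frame=Rt(HY)); st("pre")
for n in ("top","scene"):
    c=camera(n); pickle.dump(c,open(f"{n}1.pkl","wb"))
cv2.imwrite("pics/pre_s.png",c["image"])
E
```

```text
above t1.3 [481.  369.4 234.9] F [-1.   0.2 -0.6] gap 85.7 g0
guard False
down t2.6 [482.1 368.5 125.6] F [ 0.1  0.4 -0.3] gap 85.2 g0
clamp t3.2 [481.9 368.3 125.2] F [ 0.1 -0.8  4.3] gap 15.1 g59
up t4.3 [481.5 368.1 234.2] F [ 0.1  0.3 -1. ] gap 15.2 g58
pre t5.7 [394.6 203.8 235. ] F [ 0.3  0.2 -1.4] gap 15.3 g58
```

View pics/pre_s.png

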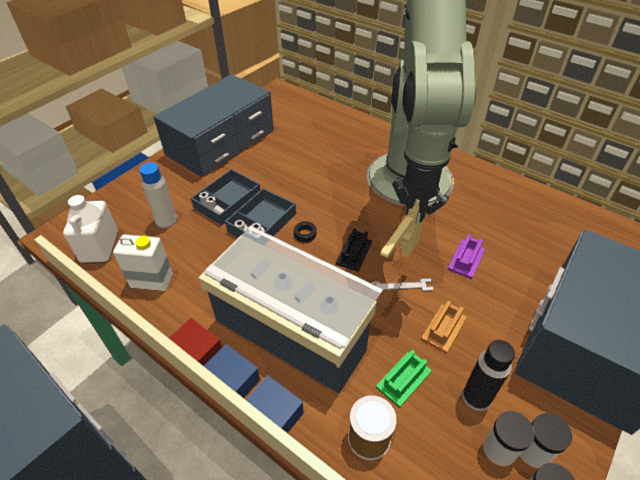

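The prop is held at (405,235) with its arm pointing at the hopper lip and the rack at (443,325) empty. I'll check the tip position and the rack's pose, then insert.

```bash
python3 - <<'E'
from r import *
P=cloud(pickle.load(open("scene1.pkl","rb")))
q=P[(P[...,2]>252)&(P[...,2]<285)&(abs(P[...,1]-210)<60)&(P[...,0]<640)&(P[...,0]>450)]
h=(q-HO)@Rz(HY); print(len(q),np.round(np.percentile(h,[1,50,99],axis=0),1),"expect tip x -135, y 163, top 275")
c=pickle.load(open("top1.pkl","rb")); P=cloud(c)
z=P[...,2]; m=(z>30)&(z<60)&(abs(P[...,1]-367)<50)&(abs(P[...,0]-467)<75)
r=cv2.minAreaRect(P[m][:,:2].astype(np.float32)); print("rack",r)
E
```

```text
383 [[-241.   155.6  258.3]
 [-181.9  165.9  274.9]
 [-133.3  172.4  278.5]] expect tip x -135, y 163, top 275
rack ((479.5389404296875, 368.3082580566406), (74.32166290283203, 46.488243103027344), 3.578058958053589)
```

```bash
python3 - <<'E'
from r import *
Y=162
def go(x,z,sp=100,guard=25):
    g=movel(prop_tcp(hop(x,Y,z),HY),frame=Rt(HY),max_speed=sp,guard=guard); st((x,z),g); 
    if g: raise SystemExit("guard")
go(-275,90); go(-224,90,60); go(-224,128,60); go(-160,185); go(-100,224); go(-68,222,60)
movel(prop_tcp(hop(-68,Y,196),HY),max_speed=50); st("196")
print(movel(prop_tcp(hop(-68,Y,188),HY),max_speed=15,guard=8)); st("seat")
for n in ("top","scene"):
    c=camera(n); pickle.dump(c,open(f"{n}2.pkl","wb"))
cv2.imwrite("pics/in_s.png",c["image"])
E
```

```text
(-275, 90) False t6.9 [394.7 202.3 140.4] F [ 0.8  0.1 -1.2] gap 15.2 g58
(-224, 90) False t7.9 [444.9 206.4 140. ] F [ 0.  -0.4 -1.3] gap 15.6 g58
(-224, 128) False t8.7 [445.1 206.4 177.9] F [ 0.2 -0.4 -3.1] gap 15.3 g58
(-160, 185) False t9.7 [508.5 211.8 234.6] F [-0.4 -0.6 -2.6] gap 15.1 g59
(-100, 224) False t10.5 [568.4 217.  273.7] F [-2.5  0.5 -1.3] gap 15.8 g59
(-68, 222) False t11.2 [600.6 219.6 271.8] F [-1.1 -1.4 -1.5] gap 15.6 g59
196 t11.9 [600.5 219.6 245.8] F [-2.5 -0.4 -2.2] gap 15.2 g59
True
seat t12.3 [600.9 219.8 240. ] F [-1.5 -1.2  6.7] gap 14.9 g60
```

View pics/in_s.png

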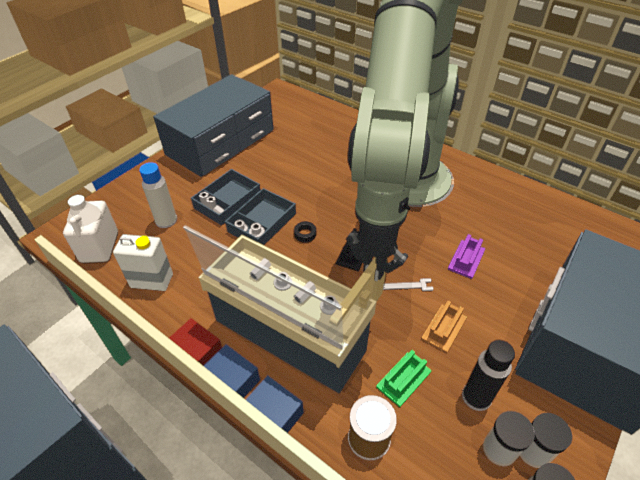

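The seat touched at exactly rim height (190 mm), and the flap stands open, edge from (185,230) to (345,310), with the arm at (358,290). Releasing.

```bash
python3 - <<'E'
from r import *
open_gripper(); wait(0.3); st("open")
p=read_state()["eef_pos"]; movel(p+np.array([-5,0,130.])); 
q=hop(-190,60,400); movel(q,frame=Rt(HY)); wait(.3); st("away")
for n in ("top","scene"):
    c=camera(n); pickle.dump(c,open(f"{n}3.pkl","wb")); cv2.imwrite(f"pics/rel_{n}.png",c["image"])
P=cloud(c); q=P[(P[...,2]>200)]; h=(q-HO)@Rz(HY)
m=(abs(h[:,1])<130)&(abs(h[:,0]-80)<60)&(h[:,2]>300)&(h[:,2]<375); print("flap",np.round(np.percentile(h[m],[5,50,95],axis=0),1),m.sum())
c=pickle.load(open("top3.pkl","rb"));im=c["image"]
cv2.imwrite("pics/c3.png",cv2.resize(im[110:240,200:390],None,fx=4,fy=4,interpolation=3))
E
```

```text
open t13.4 [600.3 219.7 239.3] F [-0.6 -0.7  0.3] gap 85.2 g0
away t15.8 [512.8 110.1 399.8] F [-0.4 -0.  -0.8] gap 85.2 g0
flap [[  56.9 -115.3  303.6]
 [  60.5   10.6  333.4]
 [  62.7  119.   359.1]] 2344
```

View pics/c3.png

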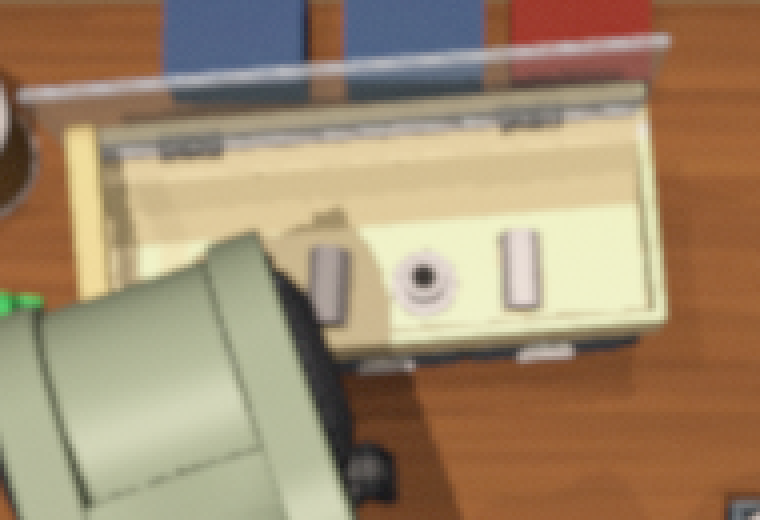

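The flap stands at about 1.53 rad on the prop, whose arm is at the left end (crop 85,210). Nuts are at crop (328,285) and (520,268), with a bush at (425,280). I'll move the arm aside, locate the parts, and pick from the -y end.

```bash
cat >> r.py <<'E'
def find(tag=None):
    c=camera("top"); P=cloud(c)
    if tag: pickle.dump(c,open(tag+".pkl","wb")); cv2.imwrite(f"pics/{tag}.png",c["image"])
    h=(P-HO)@Rz(HY); m=(h[...,2]>160)&(h[...,2]<184)&(abs(h[...,1])<172)&(h[...,0]>-62)&(h[...,0]<20)
    n,l,s,_=cv2.connectedComponentsWithStats(cv2.morphologyEx(m.astype(np.uint8),cv2.MORPH_OPEN,np.ones((2,2))))
    out=[]
    for i in range(1,n):
        if s[i,4]<15: continue
        q=h[l==i]; r=cv2.minAreaRect(q[:,:2].astype(np.float32)); (a,b)=r[1]
        ang=r[2]+(90 if b>a else 0); ang=(ang+90)%180-90   # long axis from hopper x, deg
        out.append(dict(x=r[0][0],y=r[0][1],w=(max(a,b),min(a,b)),ang=ang,top=np.percentile(q[:,2],90),n=s[i,4]))
        o=out[-1]; print({k:np.round(v,1) for k,v in o.items()})
    return out
E
python3 - <<'E'
from r import *
movel(hop(-230,-150,330),frame=Rt(HY),max_speed=250)
movep(np.r_[BB[0],200],Rt(BB[1])); st(); find("f0")
for b in (BB,BN):
  print([None if (q:=inverse_kinematics(np.r_[b[0],z],Rt(b[1]))) is None else np.round(q,2) for z in (35,150)])
E
```

```text
t17.8 [ 436.3 -255.6  200.8] F [0.4 0.3 0.4] gap 85.3 g0
{'x': np.float64(-26.0), 'y': np.float64(-100.9), 'w': array([52.1, 27. ]), 'ang': np.float64(-4.7), 'top': np.float64(176.0), 'n': np.int32(200)}
{'x': np.float64(-25.3), 'y': np.float64(27.3), 'w': array([52.3, 25.9]), 'ang': np.float64(-10.0), 'top': np.float64(176.4), 'n': np.int32(199)}
{'x': np.float64(-29.0), 'y': np.float64(-36.1), 'w': array([24.4, 23.4]), 'ang': np.float64(-6.0), 'top': np.float64(178.7), 'n': np.int32(95)}
{'x': np.float64(-30.9), 'y': np.float64(91.8), 'w': array([24.7, 23.7]), 'ang': np.float64(89.1), 'top': np.float64(178.6), 'n': np.int32(102)}
[array([ 0.33,  0.66,  0.12,  2.05, -0.17,  0.44,  2.2 ]), array([ 0.28,  0.45,  0.18,  2.  , -0.12,  0.7 ,  2.15])]
[array([ 0.54,  0.75,  0.18,  1.82, -0.22,  0.59,  2.42]), array([ 0.51,  0.58,  0.22,  1.77, -0.17,  0.81,  2.38])]
```

```bash
cat >> r.py <<'E'
def pick(o,nut,off=0,lean=0.12):
    a=np.radians(o["ang"]) if nut else 0
    R=Rt(HY+a,lean); z=156 if nut else 160
    p=hop(o["x"]+(0 if nut else 2),o["y"],z)+Rz(HY+a)@np.array([0,off,0])
    back=-R[:,2]
    movep(p+np.array([0,0,110]),R); st("over")
    g=movel(p,max_speed=110,guard=15); st("at",g)
    if g: movel(p+np.array([0,0,110])); raise SystemExit("touched")
    clamp(); st("grip")
    movel(p+np.array([0,0,110]),max_speed=150); st("lift")
    s=read_state(); assert s["finger_gap"]>15,"lost"
def place(b,dx,z=30):
    p=np.r_[b[0]+Rz(b[1])[:2,:2]@np.array([dx,0]),z]; R=Rt(b[1])
    q=p+np.array([0,0,220.])
    movel(hop(-130,-90,270),frame=Rt(HY),max_speed=200); movep(q,R); movel(p+[0,0,60],max_speed=200); g=movel(p,max_speed=60,guard=15); st("place",g)
    open_gripper(); movel(p+[0,0,150],max_speed=200); st("rel")
E
python3 - <<'E'
from r import *
L=sorted(find(),key=lambda o:o["y"])
pick(L[0],True,-5); place(BN,-28); find("f1")
c=camera("scene"); cv2.imwrite("pics/s1.png",c["image"])
t=cv2.imread("pics/f1.png"); cv2.imwrite("pics/c1.png",np.vstack([cv2.resize(t[225:310,370:495],(500,340)),cv2.resize(c["image"][160:340,170:410],(500,260))]))
E
```

```text
{'x': np.float64(-152.7), 'y': np.float64(-80.6), 'w': array([308.5,  29.9]), 'ang': np.float64(-9.2), 'top': np.float64(175.6), 'n': np.int32(203)}
{'x': np.float64(-154.4), 'y': np.float64(5.2), 'w': array([307.8,  40.3]), 'ang': np.float64(9.9), 'top': np.float64(176.4), 'n': np.int32(201)}
{'x': np.float64(-29.4), 'y': np.float64(-36.0), 'w': array([26.9, 23.3]), 'ang': np.float64(-4.6), 'top': np.float64(178.3), 'n': np.int32(97)}
{'x': np.float64(-31.2), 'y': np.float64(91.7), 'w': array([26.3, 25.2]), 'ang': np.float64(-72.6), 'top': np.float64(179.0), 'n': np.int32(99)}
over t18.9 [561.1 -33.2 265.9] F [-0.6 -0.3 -1. ] gap 85.3 g0
at False t20.1 [561.8 -32.1 156.6] F [-0.   0.6  0.8] gap 85.5 g0
grip t20.9 [561.5 -32.  156. ] F [-0.4 -0.   0.1] gap -0.0 g0
lift t21.8 [561.  -32.  265.2] F [-0.5 -0.3 -0.3] gap -0.1 g0Traceback (most recent call last):
  File "<stdin>", line 3, in <module>
  File "r.py", line 37, in pick
    s=read_state(); assert s["finger_gap"]>15,"lost"
                           ^^^^^^^^^^^^^^^^^^
AssertionError: lost
```

A morphology shift let stray pixels into the fit, so the arm closed on free air in front of the hopper. Nothing was touched. I'll fix the filter and retry.

```bash
sed -i 's/q=h\[l==i\];/q=h[(l==i)\&m]; k=np.median(q,0); q=q[np.linalg.norm((q-k)[:,:2],axis=1)<34];/' r.py
sed -i 's/    R=Rt(HY+a,lean); z=156/    assert -50<o["x"]<10 and abs(o["y"])<140 and o["w"][0]<62, o\n&/' r.py
cat > go1.py <<'E'
from r import *
open_gripper(); movel(hop(-230,-150,330),frame=Rt(HY),max_speed=250); movep(np.r_[BB[0],200],Rt(BB[1]))
L=sorted(find(),key=lambda o:o["y"]); assert len(L)==4
pick(L[0],True,-5); place(BN,-28); find("f1")
c=camera("scene"); cv2.imwrite("pics/s1.png",c["image"])
t=cv2.imread("pics/f1.png"); cv2.imwrite("pics/c1.png",np.vstack([cv2.resize(t[225:310,370:495],(500,340)),cv2.resize(c["image"][160:340,170:410],(500,260))]))
E
python3 go1.py
```

```text
{'x': np.float64(-26.4), 'y': np.float64(-99.4), 'w': array([50.1, 23.8]), 'ang': np.float64(-4.9), 'top': np.float64(176.7), 'n': np.int32(201)}
{'x': np.float64(-27.3), 'y': np.float64(28.1), 'w': array([49.7, 23.3]), 'ang': np.float64(-8.9), 'top': np.float64(176.2), 'n': np.int32(201)}
{'x': np.float64(-28.8), 'y': np.float64(-36.1), 'w': array([25.4, 23.3]), 'ang': np.float64(-5.9), 'top': np.float64(178.6), 'n': np.int32(95)}
{'x': np.float64(-30.6), 'y': np.float64(92.0), 'w': array([23.8, 23.6]), 'ang': np.float64(-4.9), 'top': np.float64(178.4), 'n': np.int32(98)}
over t25.3 [688.5 -41.7 265.9] F [ 0.3 -0.2 -0.6] gap 85.0 g0
at False t26.5 [689.6 -40.1 156.8] F [0.2 0.3 0.8] gap 85.3 g0
grip t27.1 [689.4 -39.9 156.5] F [-2.8  1.5  6.2] gap 24.6 g59
lift t28.0 [688.8 -40.  264.9] F [-0.  -0.2 -1.2] gap 24.6 g59
place False t32.3 [ 402.2 -408.7   30.3] F [-0.2 -0.5 -2.1] gap 24.9 g59
rel t33.8 [ 401.7 -408.2  179.1] F [ 1.  -0.1 -0.5] gap 85.1 g0
{'x': np.float64(-26.9), 'y': np.float64(27.9), 'w': array([49.3, 23.7]), 'ang': np.float64(-8.6), 'top': np.float64(176.2), 'n': np.int32(198)}
{'x': np.float64(-29.4), 'y': np.float64(-36.1), 'w': array([23.2, 23.1]), 'ang': np.float64(84.6), 'top': np.float64(178.2), 'n': np.int32(94)}
{'x': np.float64(-31.0), 'y': np.float64(91.5), 'w': array([23.4, 22.7]), 'ang': np.float64(-82.6), 'top': np.float64(179.0), 'n': np.int32(96)}
```

View pics/c1.png

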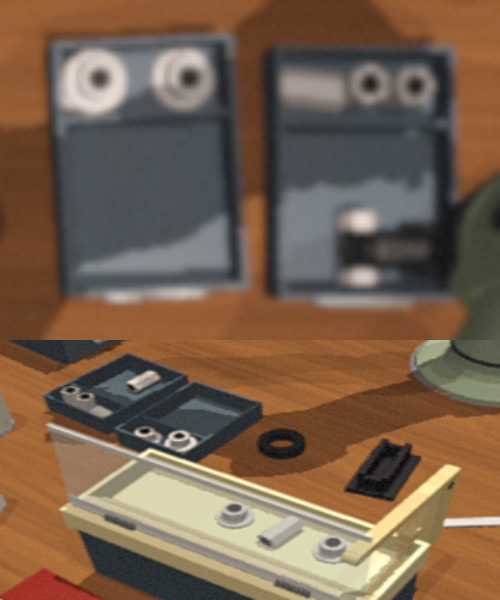

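The first nut lies in the nut bin at crop (358,240), and three parts remain in the hopper. I'll do the rest, measuring again before each pick.

```bash
cat > go2.py <<'E'
from r import *
for k,(nut,b,dx,off) in enumerate([(0,BB,-28,-4),(1,BN,28,-4),(0,BB,28,-3)]):
    L=sorted(find(),key=lambda o:o["y"]); assert len(L)==3-k
    assert (L[0]["w"][0]>38)==bool(nut)
    pick(L[0],bool(nut),off); place(b,dx)
movel(np.r_[400,-150,330],frame=Rt(0)); find("f2")
c=camera("scene"); cv2.imwrite("pics/s2.png",c["image"])
t=cv2.imread("pics/f2.png"); cv2.imwrite("pics/c2.png",np.vstack([cv2.resize(t[225:310,370:495],(500,340)),cv2.resize(c["image"][160:340,170:410],(500,260))]))
E
python3 go2.py
```

```text
{'x': np.float64(-27.0), 'y': np.float64(27.9), 'w': array([49.6, 23.9]), 'ang': np.float64(-7.7), 'top': np.float64(177.6), 'n': np.int32(199)}
{'x': np.float64(-28.3), 'y': np.float64(-35.6), 'w': array([26.1, 23. ]), 'ang': np.float64(-60.7), 'top': np.float64(178.2), 'n': np.int32(95)}
{'x': np.float64(-31.0), 'y': np.float64(91.9), 'w': array([24.3, 23.4]), 'ang': np.float64(-7.1), 'top': np.float64(178.7), 'n': np.int32(100)}
over t35.9 [684.2  23.  269.9] F [-0.1  0.   0.8] gap 85.4 g0
at False t37.0 [684.7  24.5 160.8] F [-0.4 -1.3 -0.2] gap 85.3 g0
grip t37.6 [684.5  24.7 160.5] F [-2.2  0.7  5.9] gap 25.7 g59
lift t38.5 [683.8  24.6 268.9] F [-0.4  0.6 -0.9] gap 25.5 g59
place False t42.4 [ 407.2 -258.3   30.3] F [-0.5  0.3 -0.5] gap 26.0 g59
rel t43.9 [ 406.7 -257.9  179.2] F [ 0.6 -0.1 -0.4] gap 85.4 g0
{'x': np.float64(-26.7), 'y': np.float64(28.1), 'w': array([49.4, 24. ]), 'ang': np.float64(-8.9), 'top': np.float64(176.8), 'n': np.int32(200)}
{'x': np.float64(-31.4), 'y': np.float64(91.9), 'w': array([23.7, 23.6]), 'ang': np.float64(87.8), 'top': np.float64(178.8), 'n': np.int32(99)}
over t45.6 [677.6  86.3 265.8] F [-0.8 -0.5  0.5] gap 85.1 g0
at False t46.7 [678.2  88.  156.7] F [-0.1  0.2 -0.6] gap 85.2 g0
grip t47.3 [677.9  88.2 156.6] F [-2.3 -0.2  6.7] gap 25.0 g59
lift t48.2 [677.4  88.  264.9] F [ 0.  -0.2 -1.6] gap 25.2 g59
place False t52.7 [ 458.2 -408.7   30.4] F [-0.  -0.3 -1.2] gap 24.9 g59
rel t54.2 [ 457.6 -408.2  179. ] F [-0.  -0.3 -0.3] gap 85.5 g0
{'x': np.float64(-30.6), 'y': np.float64(92.0), 'w': array([24.4, 23.1]), 'ang': np.float64(-85.9), 'top': np.float64(179.0), 'n': np.int32(102)}
over t56.4 [671.2 151.1 269.9] F [-0.2 -0.5 -0.5] gap 85.4 g0
at True t57.0 [673.1 152.5 228.4] F [ 4.2 -0.3  8.7] gap 85.5 g4touched
```

The descent was stopped at z=228, probably by the gripper meeting the prop's arm. I'll look.

```bash
cat > look.py <<'E'
from r import *
st(); 
movel(hop(-230,-60,330),frame=Rt(HY),max_speed=250); movep(np.r_[BB[0],250],Rt(BB[1])); find("f2")
c=camera("scene"); cv2.imwrite("pics/s2.png",c["image"])
t=cv2.imread("pics/f2.png")
cv2.imwrite("pics/c2.png",np.vstack([cv2.resize(t[110:240,200:390],(560,340),interpolation=3),cv2.resize(c["image"][180:340,180:420],(560,260),interpolation=3)]))
for n,c in(("scene",c),("top",pickle.load(open("f2.pkl","rb")))):
    h=(cloud(c)-HO)@Rz(HY); 
    for a in (-130,-90,-40,0,40):
        m=(h[...,2]>262)&(h[...,2]<295)&(abs(h[...,0]-a)<12)&(abs(h[...,1]-150)<45); q=h[m]
        if len(q): print(n,a,np.round(np.percentile(q,[5,50,95],axis=0)[:,1:],1).tolist(),len(q))
E
python3 look.py
```

```text
t57.4 [670.9 152.4 269.4] F [-0.3  0.7 -1. ] gap 85.4 g0
{'x': np.float64(-31.0), 'y': np.float64(91.8), 'w': array([23.9, 23.5]), 'ang': np.float64(-87.6), 'top': np.float64(179.3), 'n': np.int32(99)}
scene -130 [[154.0, 265.8], [163.0, 274.0], [169.6, 277.0]] 77
scene -90 [[155.0, 265.7], [164.3, 278.4], [169.8, 280.8]] 84
scene -40 [[154.9, 269.7], [165.0, 284.4], [170.2, 287.1]] 98
scene 0 [[155.2, 275.1], [165.1, 288.7], [170.2, 291.4]] 102
scene 40 [[169.7, 289.2], [170.0, 290.1], [170.2, 291.0]] 2
top -130 [[153.8, 268.1], [160.9, 272.5], [168.8, 277.4]] 74
top -90 [[153.9, 269.0], [160.7, 277.2], [169.3, 281.5]] 79
top -40 [[154.1, 273.3], [160.6, 283.2], [169.2, 287.2]] 79
top 0 [[154.2, 275.9], [161.2, 287.3], [169.3, 291.4]] 81
top 40 [[154.1, 282.4], [161.0, 291.5], [169.1, 294.5]] 66
```

View pics/c2.png

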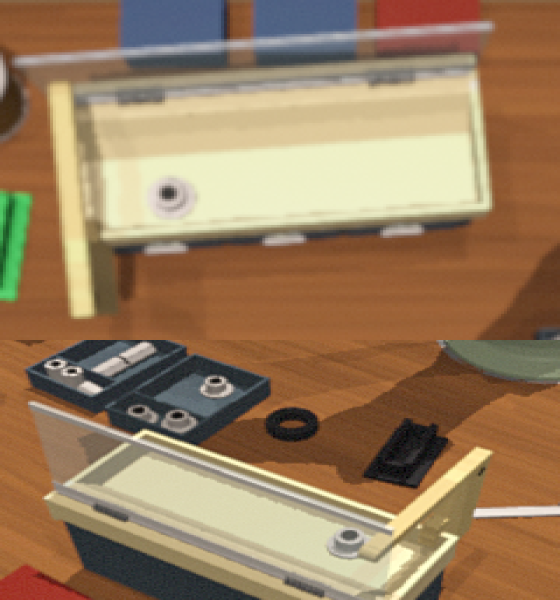

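The prop stands untouched at hopper y=154..170, and the top-view crop shows the last bush at (172,192). The open finger linkage brushed the arm. I'll approach 15 mm further from the prop and let the fingers draw the bush in.

```bash
python3 - <<'E'
from r import *
L=find(); assert len(L)==1
pick(L[0],False,-15); place(BB,28)
movel(np.r_[400,-150,330],frame=Rt(0)); find("f3")
c=camera("scene"); cv2.imwrite("pics/s3.png",c["image"])
t=cv2.imread("pics/f3.png"); cv2.imwrite("pics/c4.png",np.vstack([cv2.resize(t[225:310,370:495],(500,340)),cv2.resize(c["image"][160:340,170:410],(500,260))]))
E
```

```text
{'x': np.float64(-30.9), 'y': np.float64(92.3), 'w': array([23.9, 23.1]), 'ang': np.float64(80.7), 'top': np.float64(178.8), 'n': np.int32(98)}
over t61.4 [671.8 139.1 270.2] F [ 0.4 -0.3  0.3] gap 85.3 g0
at False t62.6 [672.1 140.8 160.7] F [ 0.1 -0.1  0.5] gap 85.5 g0
grip t63.2 [671.9 140.9 160.5] F [-1.6  0.4  6.5] gap 25.5 g59
lift t64.0 [671.2 140.8 268.9] F [-0.3  0.4 -1.8] gap 25.7 g59
place False t68.3 [ 463.2 -255.5   30.3] F [ 0.  -0.3 -1.2] gap 25.5 g59
rel t69.8 [ 462.6 -255.1  179.1] F [ 1.  -0.3  0.5] gap 85.3 g0
```

View pics/c4.png

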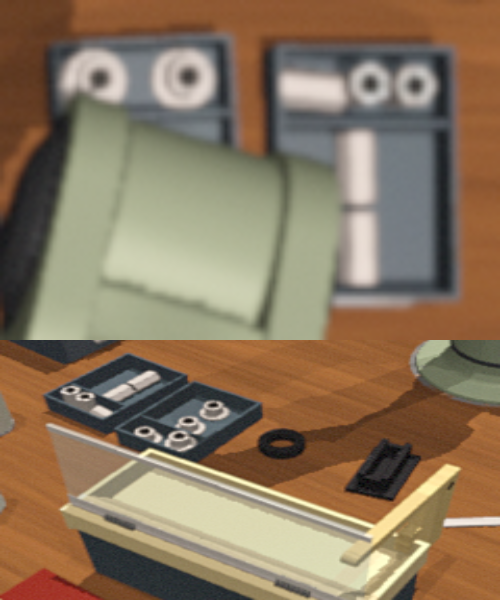

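All four parts are in: bushes at crop (190,425) and (212,410), nuts at (357,165) and (357,245). The prop leans back about 0.11 rad, so I'll grip it with the same lean, straighten it while lifting, and retrace the path in.

```bash
python3 - <<'E'
from r import *
Y=162; T=0.112; R=Rt(HY,T)
p=hop(-68-30.5,Y,190+46.9); up=-R[:,2]
movel(hop(-230,0,400),frame=Rt(HY),max_speed=250)
movep(p+up*130,R); st("above")
print(movel(p,max_speed=100,guard=12)); st("at")
clamp(); st("clamp")
movel(p+np.array([0,0,20.]),max_speed=60); st("lift")
def go(x,z,sp=100):
    movel(prop_tcp(hop(x,Y,z),HY),frame=Rt(HY),max_speed=sp); st((x,z))
go(-70,224,60); go(-100,224); go(-160,185); go(-224,128); go(-224,90,60); go(-285,90); go(-275,185)
c=camera("scene"); pickle.dump(c,open("scene5.pkl","wb")); cv2.imwrite("pics/out.png",c["image"])
pickle.dump(camera("top"),open("top5.pkl","wb"))
h=(cloud(c)-HO)@Rz(HY); m=(h[...,2]>250)&(h[...,2]<290)&(abs(h[...,1]-163)<40)&(h[...,0]<-100)&(h[...,0]>-240); q=h[m]
print(np.round(np.percentile(q,[1,50,99],axis=0),1),len(q))
for a in(-230,-200,-170,-145):
    k=q[abs(q[:,0]-a)<8]; print(a,np.round(np.percentile(k[:,2],[50,90]),1),np.round(np.percentile(k[:,1],[2,98]),1))
E
```

```text
above t73.2 [580.9 217.2 366. ] F [ 1.  -0.3  0.9] gap 85.6 g0
False
at t74.6 [595.4 219.4 237.5] F [ 1.3 -0.2 -0. ] gap 85.7 g0
clamp t75.3 [595.2 219.2 237. ] F [-1.8 -1.   2.4] gap 15.4 g58
lift t75.8 [594.7 219.4 257.6] F [-5.6 -0.5  2.4] gap 15.0 g60
(-70, 224) t76.2 [598.9 219.5 273.9] F [-2.  -0.7 -1.2] gap 15.4 g59
(-100, 224) t76.6 [568.3 217.2 274.1] F [-1.3  0.1 -2.6] gap 15.3 g59
(-160, 185) t77.5 [509.6 212.  235.3] F [-1.3  0.9 -0.9] gap 15.5 g59
(-224, 128) t78.5 [445.8 206.6 178.3] F [-0.8 -0.1 -1.8] gap 15.3 g59
(-224, 90) t79.3 [445.4 206.5 140.1] F [-1.2 -0.5 -1. ] gap 15.5 g59
(-285, 90) t80.1 [385.1 201.5 140.2] F [-0.   0.1 -1.4] gap 15.3 g59
(-275, 185) t81.2 [394.2 202.  234.5] F [ 0.4 -0.4 -2.3] gap 15.6 g59
[[-237.6  153.8  257.4]
 [-183.   164.7  274.2]
 [-137.1  170.7  278.2]] 357
-230 [274.9 277.3] [154.5 170.3]
-200 [274.3 276.6] [154.7 170.2]
-170 [274.3 277. ] [153.8 170.6]
-145 [272.6 275.8] [155.2 170.4]
```

View pics/out.png

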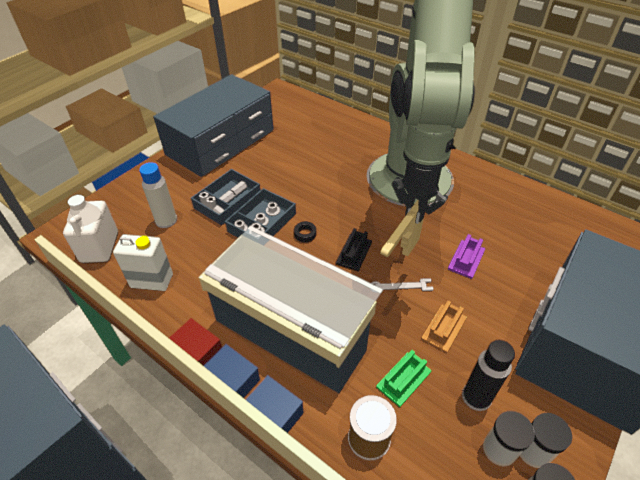

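The flap is shut, and the prop is upright in the hand, sitting about 3.5 mm further back than at first. I'll compensate for that and put it in the rack.

```bash
python3 - <<'E'
from r import *
p=prop_tcp(PO,PY)+Rz(PY)@np.array([3.5,0,0])
movel(p+[0,0,110],frame=Rt(PY),max_speed=120)
movel(p+[0,0,45],max_speed=100); st("entry")
print(movel(p+[0,0,4],max_speed=50,guard=12)); st("low")
print(movel(p+[0,0,-3],max_speed=15,guard=6)); st("foot")
open_gripper(); wait(.3); movel(read_state()["eef_pos"]+np.array([0,0,120.])); st("off")
movel(np.r_[430,150,330],frame=Rt(HY)); wait(.3)
from h import *
for n in("scene","top"):
    c=camera(n); cv2.imwrite(f"pics/end_{n}.png",c["image"]); P=cloud(c)
    m=(P[...,2]>150)&(P[...,2]<180)&(abs(P[...,1]-370)<40)&(P[...,0]<670)&(P[...,0]>400)
    r=cv2.minAreaRect(P[m][:,:2].astype(np.float32)); print(n,r,np.percentile(P[m][:,2],[50,95]))
E
```

```text
entry t83.8 [485.6 368.6 170.5] F [ 0.5  1.  -1.3] gap 15.2 g59
False
low t84.8 [485.5 368.6 129.3] F [-0.1 -0.2 -1.3] gap 15.4 g59
True
foot t85.1 [485.6 368.7 125. ] F [-1.2 -0.2  9.7] gap 15.3 g61
off t87.1 [484.8 368.2 243.5] F [-0.2 -0.   0.4] gap 85.5 g0
scene ((540.0567016601562, 372.5193176269531), (216.640625, 16.76647186279297), 3.2276010513305664) [165.50406039 168.34709088]
top ((539.958984375, 372.5729675292969), (214.1293182373047, 18.472949981689453), 2.9146692752838135) [164.14688192 168.52337173]
```

View pics/end_scene.png

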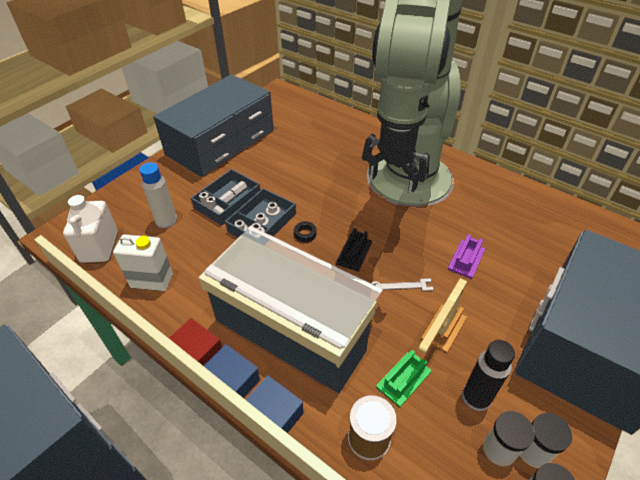

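The prop is back within 1 mm of its starting pose at (445,315), the flap is shut, the parts are in their bins and the bystanders are where they were. Handing in.

```bash
python3 -c "
from workcell import *
print(finish_job())"
```

```text
the job is handed in; nothing more can be done
None
```

The job is handed in: both nuts and both bushings are in the front compartments of their own bins, the flap is shut, and the prop is back in the wooden rack; the hand-in call returned no verdict.

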